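# Raise the splash screen and open the safety-capped sample jar

### The job

Raise the sash of the splash screen all the way up by its handle, so that the clean kit behind it is shielded, and leave it up. Then open the tall sample jar in the rack: press its ribbed safety cap down, twist it counter-clockwise while pressed until it comes free, and lift it straight up, leaving the jar seated in its socket and the other things where they stand. Finish while holding the cap level in the gripper, about 8 cm above the jar's mouth; do not put it down or let go.

Things in the scene. Friction and masses are not known exactly. Their poses are not given: they have to be found in the camera images.
- sash_handle (a point): Centre of the black grip bar on top of the splash screen's clear sliding sash. Bar 130 mm long (x axis, in the screen's plane), 16 mm thick (y axis), 20 mm tall; z up. The point is 180 mm above the table with the sash fully down, 300 mm fully up. Bar's underside is 14 mm above the sash's top edge (panel 6 mm, rim 9 mm thick), on two 12 mm stubs 55 mm either side.
- screen: Splash screen, fixed: steel foot 320 x 110 x 12 mm (origin at the centre of its underside, x along the screen), two aluminium guide posts 141 mm either side of the centre along x, 24 x 34 mm, 226 mm tall, and a fixed clear lower pane between them, 142 mm high. The sash slides up behind that pane, between the posts.
- sash (a joint): Height of the sash in m: 0 fully down, 0.12 fully up against its stop; starts at 0 to 0.03. Friction holds it wherever it is left; lifting takes about 11 N.
- cap_center (a point): Centre (half-way up) of the white push-and-turn safety cap: round, ribbed, 55 to 57 mm across, 30 mm tall, z its axis. Locked, its centre is 126 mm above the table. To open: press straight down 4 to 6 mm, keep it pressed, turn counter-clockwise seen from above by 60 degrees (45 to 80 will do), then lift straight up. Unpressed it is blocked by teeth.
- seal (a joint): Spring disc in the jar's neck, under the cap, in m: 0 with the cap locked on, negative as the cap is pressed down (-0.006: cap at its lower stop), 0.005 when the cap is off. It pushes up with 4 N at 0 and 9 N at -0.006.
- jar_mouth (a point): Top centre of the round neck of the tall square white jar, hidden by the cap; 130 mm above the table. Locked, the cap's centre is 4 mm below it. Axes along the jar's sides, z up. Body 68 x 68 mm, its flat shoulder 80 mm above the table (31 mm below the locked cap); neck 35 mm across, lugs to 45 mm. Loose, but its foot sits 24 mm deep in a square socket that keeps it from turning.
- rack: Low grey rack fixed to the bench, 96 x 286 x 30 mm, long side along its y axis, with three square sockets 95 mm apart in y; origin at the centre of its underside. The tall jar stands in one of them, the two short jars in the others.
- short_a: One of two short square white jars with smooth flat lids, 68 x 68 mm, 59 mm tall, standing in the rack (top 65 mm above the table); origin at the centre of its underside. Leave alone.
- short_b: The other short jar, the same.
- spray: White trigger spray bottle, 72 mm across, 214 mm tall, standing on the far side of the screen from the rack; origin at the centre of its underside. Leave alone.
- carton: Cardboard carton 90 x 140 x 60 mm on the far side of the screen from the rack; origin at the centre of its underside. Leave alone.
Things that resemble listed ones, but are neither listed nor needed, are in the scene too. What is shaped like the part that bears seal but black is not meant.

How it is judged:
By the outcome, as a careful person would: the job done as asked, in the order asked, and still so for the second after the job is handed in, while the arm keeps its last pose, push and grip.
It also fails if it takes over 51 s, if anything falls off the work surface, if the arm or the gripper's body presses on something with over 40 N, if the wrist force passes 120 N, or if a joint passes its speed limit or range.

### The arm

A 7-joint arm with a two-finger parallel gripper is mounted at the origin on the work surface. World frame = base frame: x ahead of the robot, y to its left, z up, the work surface at z = 0. Lengths are in mm, angles in rad, forces in N, time in s.
With the tool pointing down it reaches from about 425 to 875 mm from the base axis. Payload 4.7 kg.
Tool frame: the origin (TCP) lies midway between the tips of the shut fingers; the grasp point (between the pads) lies 19 mm behind it; z points along the fingers, y is the direction in which the jaws open and shut (so a half turn about z gives the same grasp; the last joint's range is limited). The gripper opens to 85 mm and grips with 20 to 120 N. Pads are 22 mm wide; open, the fingers measure 114 mm over their backs; the gripper's body (76 mm by 85 mm) begins 54 mm behind the grasp point. The pads swing forward as they close: fully open they stand 13 mm farther back than shut.
Start: joints at [1.318, 0.321, -0.07, 1.45, 0.023, 1.371, -0.057], TCP at [171.349, -627.028, 231.349] pointing down, gripper open.
Joint ranges: [-2.86, 2.86], [-0.3, 2.09], [-1.38, 1.24], [0.06, 2.45], [-1.56, 4.7], [0.09, 2.05], [-2.69, 2.69]. Speed limits (rad/s): [2.57, 2.57, 3.14, 3.14, 3.14, 3.14, 3.14].

### API

Orientations are given as a unit quaternion [w, x, y, z].
In Python, from rig import arm gives the robot as it stands.
- The arm moves only by the tool play_rows, never from a script. Its argument "deltas" is a list that holds one entry, the list of rows, each a list of 7 numbers: the shift along the world's x, y, z in mm, then the turn, a rotation vector about the world's x, y, z in rad, then the closure, from -1 (fully open) to 1 (shut). In form: [[[dx, dy, dz, ax, ay, az, jaw], ...]]. A call has 1 to 12 rows; each row shifts and turns the commanded pose from where the row before left it; what a row does not reach is not made up. A row lasts 1/8 s, in which the tool goes at most 62.5 mm and 10.7 degrees, less where a joint would pass 70% of its speed; a pose out of reach is approached as far as the arm can. A call with a gripper value outside its range is refused whole. The fingers move at their own pace and stop on an object; "force" is the grip in N (left out, the last holds). Time passes only in rows, so rows that do not move let the fingers close. It gives the time, the measured TCP pose, the force and the opening at its end, in the units of the state.
- arm.get_obs(): the state, without advancing time (a new reading comes with each control period).
- arm.grab_frame(name): name is "scene" or "top"; returns the picture (384x512x3 uint8, blue, green, red); there is no depth.
- arm.camera_model(name): a dict with "intrinsics" (3x3 intrinsics, pixels), "D" ([k1, k2, p1, p2, k3] as OpenCV has them; the pictures are not rectified), "rvec" (rotation vector, rad) and "tvec" (3), from world to camera coordinates, as OpenCV has them. Camera axes: x right, y down, z forward; pixel columns grow to the right and rows downward; lengths in mm; the calibration is good to about 2 mm. A picture is of the moment at which its call begins. camera_model takes no time and is no camera call.
- arm.hand_in(): hands the job in, once; it reports no verdict.
Trained networks look in the newest picture that a camera, given by its name, has taken for a name from the list of things; names that differ only in an ending like _2 or _b are one class to them, and where a whole thing is asked for, a point or a joint stands for the part that bears it (a point fixed in the world has none). Each returns a list of dicts, best first, with "score" (0 to 1); they miss things now and then, are a little off and sometimes report something else, mostly with a low value. They report only what shows in the picture. A call takes as long as a camera call. They do not tell look-alikes from the thing itself.
- arm.search_frame(camera, target): "xyz" ([x, y, z] in mm, in the coordinates of the camera as it stood for that picture, good to about 4 mm: the middle of the surface that is visible of it).
The state is a dict: "clock": time; "joint_pos": joint angles; "joint_velocities": joint speeds; "tau": joint torques, N m; "ee_pos": TCP position; "eef_rot": TCP orientation; "force": force on the tool from outside, world axes, zero at the start; "torque": the same for the moment, N m; "opening": finger opening in mm.
Only numpy, scipy, OpenCV 4.12 (cv2) and the standard library are available. Lean on these libraries where they do the work, as an engineer would, in place of code of your own. Each camera call takes 0.05 s, during which the arm holds its last target.

## Working session

There is one attempt and no reset: what is moved stays moved. The work goes in short steps, Python scripts to look and compute and a tool call to move; the robot and the scene stay as the last step left them, time stands still between calls to the robot, and variables do not carry over. Pictures are saved under pics/ and viewed, and the job is handed in when it is done.

Besides the shell and the picture viewer there is one more tool, called after "Emit:" as a command line: name --argument value ..., lists and objects as JSON in quotes. play_rows: Moves the arm, as the interface text tells. Its arguments: {"type":"object","properties":{"deltas":{"type":"array"},"force":{"type":"number"}},"required":["deltas"]}

```bash
mkdir -p pics; ls; cat > h.py <<'E'
import numpy as np, cv2
from rig import arm
def w2p(cam,P):
    m=arm.camera_model(cam)
    return cv2.projectPoints(np.array(P,float).reshape(-1,1,3),np.array(m["rvec"],float),np.array(m["tvec"],float),np.array(m["intrinsics"],float),np.array(m["D"],float))[0].reshape(-1,2)
def c2w(cam,x):
    m=arm.camera_model(cam);R=cv2.Rodrigues(np.array(m["rvec"],float))[0]
    return R.T@(np.array(x,float)-np.array(m["tvec"],float).ravel())
def ray(cam,uv,z):
    m=arm.camera_model(cam);R=cv2.Rodrigues(np.array(m["rvec"],float))[0]
    n=cv2.undistortPoints(np.array(uv,float).reshape(-1,1,2),np.array(m["intrinsics"],float),np.array(m["D"],float)).reshape(-1,2)
    o=-R.T@np.array(m["tvec"],float).ravel()
    d=np.c_[n,np.ones(len(n))]@R
    return o+d*((z-o[2])/d[:,2])[:,None]
E
python3 - <<'E'
from h import *
for c in ["scene","top"]:
    im=arm.grab_frame(c); cv2.imwrite(f"pics/{c}0.png",im)
    for t in ["sash_handle","cap_center","jar_mouth","rack","screen","short_a","spray","carton","sash","seal"]:
        try:
            r=arm.search_frame(c,t)
            print(c,t,[(round(q["score"],2),c2w(c,q["xyz"]).round().tolist(),w2p(c,c2w(c,q["xyz"]))[0].round().tolist()) for q in r])
        except Exception as e: print(c,t,e)
o=arm.get_obs(); print(o["clock"],o["ee_pos"],o["eef_rot"],o["force"],o["opening"])
E
```

```text
pics
scene sash_handle [(0.57, [484.0, 203.0, 190.0], [290.0, 178.0])]
scene cap_center [(0.58, [517.0, -150.0, 134.0], [175.0, 199.0])]
scene jar_mouth [(0.97, [692.0, -155.0, 76.0], [165.0, 250.0]), (0.91, [526.0, -146.0, 69.0], [178.0, 218.0])]
scene rack [(0.97, [544.0, -111.0, 24.0], [190.0, 233.0]), (0.24, [482.0, 203.0, 190.0], [290.0, 178.0])]
scene screen [(0.85, [597.0, 194.0, 31.0], [287.0, 242.0]), (0.17, [502.0, -242.0, 49.0], [151.0, 219.0])]
scene short_a [(0.76, [503.0, -243.0, 53.0], [150.0, 218.0]), (0.67, [542.0, -58.0, 46.0], [206.0, 227.0])]
scene spray [(0.84, [618.0, 498.0, 125.0], [393.0, 220.0]), (0.27, [482.0, 206.0, 190.0], [291.0, 178.0])]
scene carton [(0.72, [431.0, 478.0, 53.0], [368.0, 206.0])]
scene sash [(0.78, [480.0, 203.0, 193.0], [290.0, 177.0])]
scene seal []
top sash_handle [(0.55, [510.0, 194.0, 193.0], [224.0, 206.0])]
top cap_center [(0.86, [499.0, -151.0, 146.0], [361.0, 211.0])]
top jar_mouth [(0.73, [485.0, -132.0, 81.0], [348.0, 219.0]), (0.69, [658.0, -155.0, 79.0], [352.0, 157.0])]
top rack [(0.76, [484.0, -124.0, 28.0], [340.0, 221.0])]
top screen []
top short_a [(0.58, [518.0, -58.0, 67.0], [319.0, 208.0]), (0.56, [475.0, -239.0, 63.0], [384.0, 223.0])]
top spray [(0.81, [587.0, 483.0, 158.0], [112.0, 179.0])]
top carton [(0.84, [395.0, 504.0, 59.0], [115.0, 255.0])]
top sash [(0.97, [512.0, 194.0, 191.0], [224.0, 205.0])]
top seal [(0.51, [665.0, -162.0, 135.0], [360.0, 149.0])]
1.1 [ 171.3359665  -627.04436701  231.35529201] [ 6.99091630e-05  9.91115395e-01  1.33004771e-01 -2.23232208e-05] [ 0.16494719 -0.92125395 -0.78417224] 85.2537477632574
```

```bash
python3 - <<'E'
import cv2
a=cv2.imread("pics/scene0.png")[140:300,100:440];cv2.imwrite("pics/sc.png",cv2.resize(a,None,fx=2.35,fy=2.35,interpolation=2))
a=cv2.imread("pics/top0.png")[110:290,70:420];cv2.imwrite("pics/tc.png",cv2.resize(a,None,fx=2.28,fy=2.28,interpolation=2))
E
```

```text
(no output)
```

View pics/scene0.png

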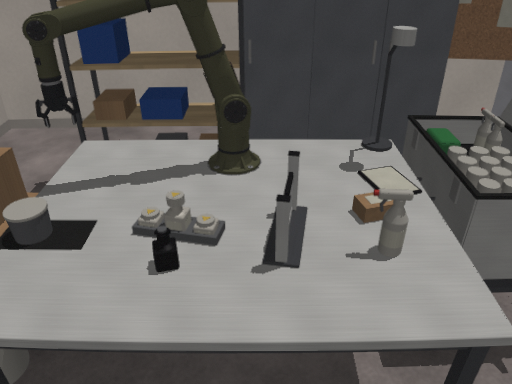

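View pics/top0.png

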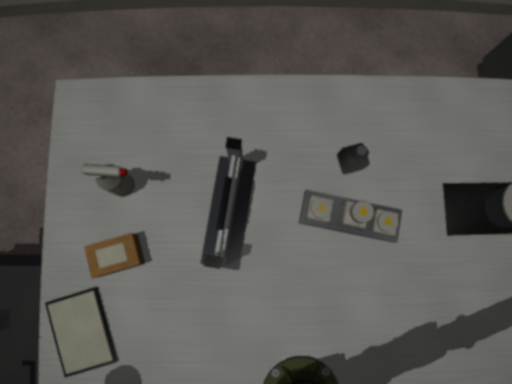

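```bash
true
```

```text
(no output)
```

View pics/sc.png

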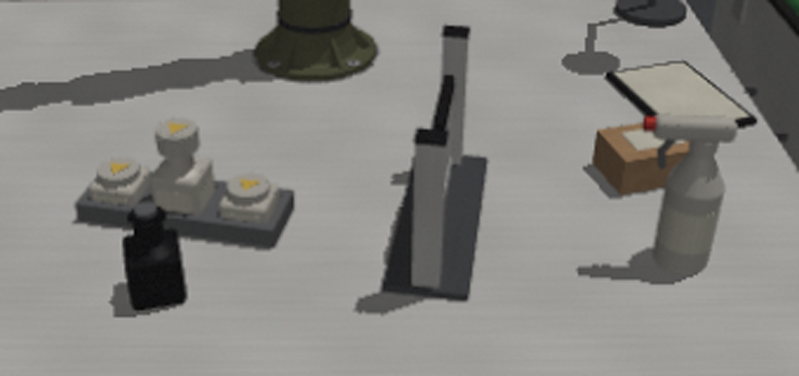

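View pics/tc.png

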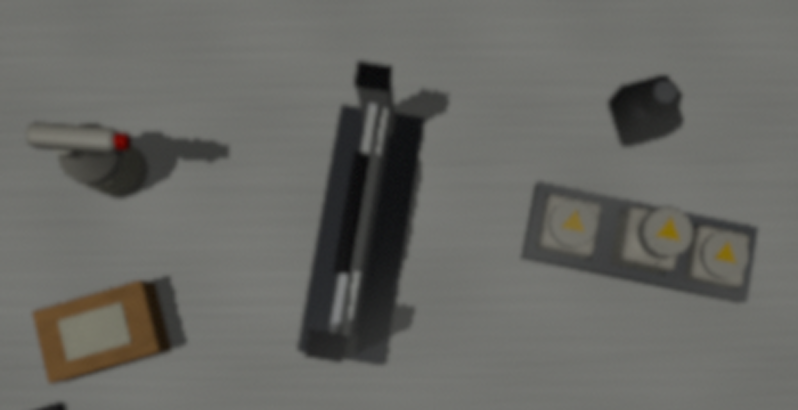

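```bash
python3 - <<'E'
import cv2,numpy as np
S=cv2.imread("pics/scene0.png");T=cv2.imread("pics/top0.png")
def br(a,g): return np.clip(a.astype(float)*g,0,255).astype(np.uint8)
def crop(a,x,y,w,h,f,n,g=1): cv2.imwrite(n,cv2.resize(br(a[y:y+h,x:x+w],g),None,fx=f,fy=f,interpolation=0))
crop(T,195,130,70,145,4,"pics/t_scr.png",1.8)
crop(T,295,180,115,65,7,"pics/t_rack.png",1.6)
crop(S,260,145,60,125,4.8,"pics/s_scr.png",1.5)
crop(S,130,185,100,60,8,"pics/s_rack.png",1)
E
```

```text
(no output)
```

View pics/t_scr.png

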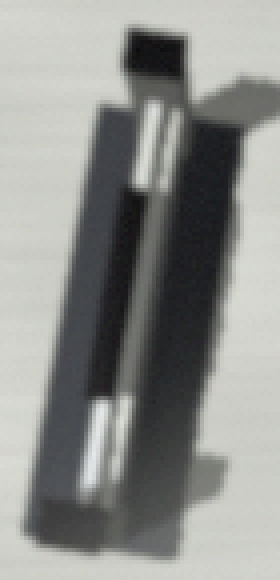

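View pics/t_rack.png

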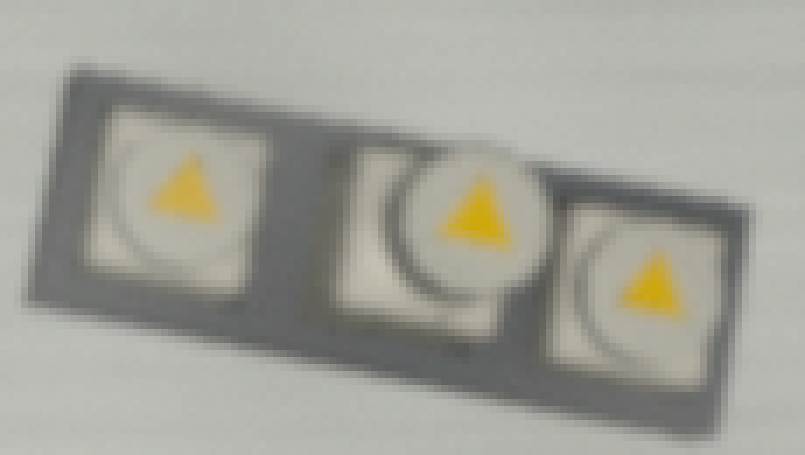

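View pics/s_scr.png

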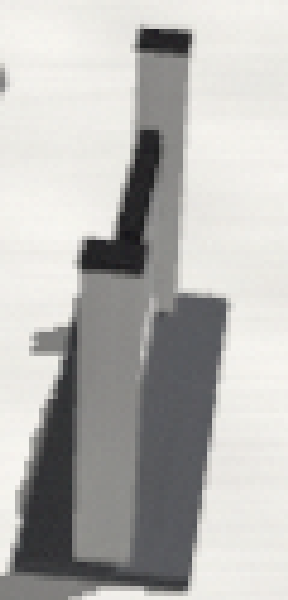

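View pics/s_rack.png

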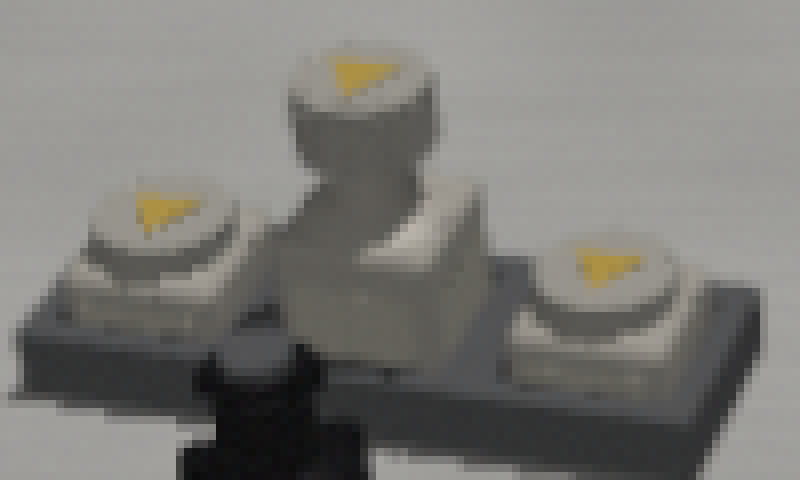

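```bash
cat > fit.py <<'E'
from h import *
from scipy.optimize import least_squares
for c in ["scene","top"]:
    m=arm.camera_model(c);R=cv2.Rodrigues(np.array(m["rvec"],float))[0]; print(c,(-R.T@np.array(m["tvec"]).ravel()).round())
T=lambda L,x,y,f:[(x+a/f-.5,y+b/f-.5) for a,b in L]
# rack
rt=T([(72,68),(748,205),(712,437)],295,180,7)
print("rack top z30",ray("top",rt,30).round(1).tolist())
rs=T([(762,290),(705,428)],130,185,8)
print("rack scene",ray("scene",rs,30).round(1).tolist())
print("cap",ray("top",T([(475,222)],295,180,7),141).round(1), ray("scene",T([(363,78)],130,185,8),141).round(1))
print("lids",ray("top",T([(188,208),(652,288)],295,180,7),65).round(1).tolist(),ray("scene",T([(163,215),(605,275)],130,185,8),65).round(1).tolist())
print("foot top",ray("top",T([(97,105),(243,122),(178,558),(22,537)],195,130,4),12).round(1).tolist())
print("foot scene",ray("scene",T([(228,298),(188,580)],260,145,4.8),12).round(1).tolist())
print("posts top",ray("top",T([(158,54),(70,525)],195,130,4),226).round(1).tolist())
for s in (0,15,30):
  print("bar top",s,ray("top",T([(123,190),(147,190),(112,398),(86,398)],195,130,4),190+s).round(1).tolist(),ray("scene",T([(150,131)],260,145,4.8),190+s).round(1).tolist())
E
python3 fit.py
```

```text
scene [1604.  110.  806.]
top [ 393.  134. 1086.]
rack top z30 [[577.0, -25.9, 30.0], [517.0, -305.7, 30.0], [422.0, -284.2, 30.0]]
rack scene [[482.8, -3.9, 30.0], [576.4, -19.4, 30.0]]
cap [[ 499.  -155.9  141. ]] [[ 498.5 -153.4  141. ]]
lids [[514.6, -64.7, 65.0], [480.3, -249.5, 65.0]] [[480.1, -246.8, 65.0], [523.0, -61.5, 65.0]]
foot top [[683.0, 222.1, 12.0], [669.0, 114.7, 12.0], [353.6, 164.7, 12.0], [369.4, 275.0, 12.0]]
foot scene [[369.1, 278.3, 12.0], [684.0, 223.5, 12.0]]
posts top [[656.0, 168.5, 226.0], [380.6, 219.7, 226.0]]
bar top 0 [[581.4, 191.5, 190.0], [581.2, 176.9, 190.0], [454.9, 198.3, 190.0], [455.1, 213.8, 190.0]] [[442.6, 209.0, 190.0]]
bar top 15 [[578.2, 190.6, 205.0], [578.1, 176.2, 205.0], [453.9, 197.2, 205.0], [454.0, 212.5, 205.0]] [[470.9, 206.6, 205.0]]
bar top 30 [[575.1, 189.6, 220.0], [574.9, 175.5, 220.0], [452.8, 196.1, 220.0], [453.0, 211.1, 220.0]] [[499.2, 204.1, 220.0]]
```

Scene: the white tall jar stands in the middle rack socket, its cap at top (362,211) and scene (175,194). The black jar at top (353,157), scene (165,250) is only a look-alike. The enlarged crop shows the white cap in the rack. The screen's bar is centred at about (518,194) with yaw about -0.173. The cap is at about (499,-154).

Emit:
play_rows --deltas '[[[35,35,8,0,0,-0.02,-1],[35,35,8,0,0,-0.02,-1],[35,35,8,0,0,-0.02,-1],[35,35,8,0,0,-0.02,-1],[35,35,8,0,0,-0.02,-1],[35,35,8,0,0,-0.02,-1],[35,35,8,0,0,-0.02,-1],[35,35,8,0,0,-0.02,-1],[6,45,0,0,0,-0.02,-1],[6,45,0,0,0,-0.02,-1],[6,45,0,0,0,-0.02,-1],[6,45,0,0,0,-0.02,-1]]]' --force 60

```text
clock: 2.6
ee_pos: [475.4, -165.5, 295.6]
eef_rot: [0.0, 1.0, 0.013, 0.0]
force: [1.7, 0.5, -0.4]
opening: 85.6
```

Emit:
play_rows --deltas '[[[6,45,0,0,0,-0.02,-1],[6,45,0,0,0,-0.02,-1],[6,45,0,0,0,-0.02,-1],[6,45,0,0,0,-0.02,-1],[6,45,0,0,0,-0.02,-1],[6,45,0,0,0,-0.02,-1],[6,45,0,0,0,-0.02,-1],[0,0,0,0,0,0,-1]]]'

```text
clock: 3.6
ee_pos: [516.5, 152.8, 295.6]
eef_rot: [-0.001, 0.999, -0.053, -0.0]
force: [-0.7, -1.3, 0.4]
opening: 85.1
```

Emit:
play_rows --deltas '[[[0.5,21,-10,0,0,-0.034,-1],[1,21,-20,0,0,-0.034,-1],[0,0,-20,0,0,0,-1],[0,0,0,0,0,0,-1]]]'

```text
clock: 4.1
ee_pos: [518.1, 188.5, 243.9]
eef_rot: [0.001, 0.996, -0.091, -0.001]
force: [-1.1, 0.2, -0.3]
opening: 85.4
```

```bash
python3 - <<'E'
from h import *
S=arm.grab_frame("scene");T=arm.grab_frame("top")
a=cv2.resize(S[100:260,230:350],None,fx=3.4,fy=3.4,interpolation=2);b=cv2.resize(T[130:275,180:280],None,fx=3.7,fy=3.75,interpolation=2)
h=min(len(a),len(b));cv2.imwrite("pics/a1.png",np.hstack([a[:h],np.clip(b[:h]*1.6,0,255).astype('uint8')]))
o=arm.get_obs();print(o["ee_pos"],o["eef_rot"],o["joint_pos"])
for s in(0,10):print(s,w2p("scene",[[518+q*65*np.cos(.173),194.5-q*65*np.sin(.173),190+s] for q in(-1,0,1)]).round(1).tolist())
E
```

```text
[519.28336535 189.01988985 245.92071863] [ 1.98276635e-04  9.95835678e-01 -9.11658080e-02  2.43742733e-04] [ 0.32081576  0.17449311 -0.79889417  1.6522296   0.12794873  1.36843694
 -2.24963594]
0 [[289.9, 173.5], [287.6, 183.6], [285.0, 194.5]]
10 [[290.1, 170.7], [287.7, 180.6], [285.1, 191.5]]
```

View pics/a1.png

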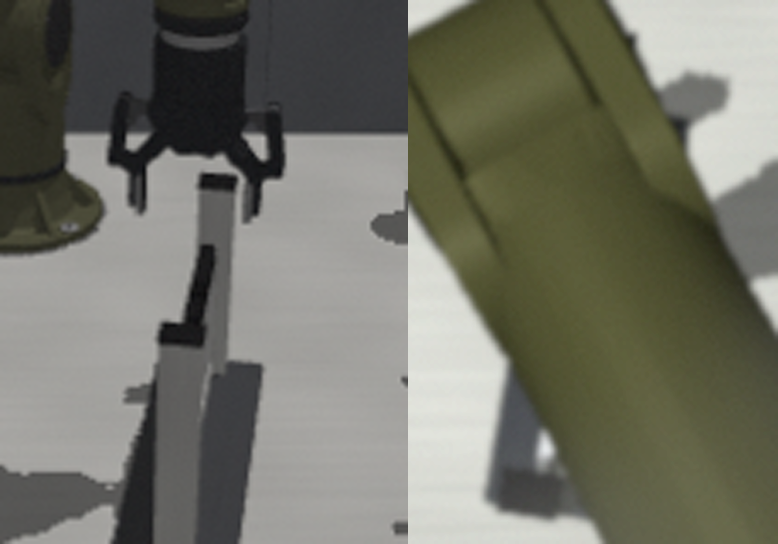

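Emit:
play_rows --deltas '[[[-1,5.5,-20,0,0,0.01,-1],[0,0,-20,0,0,0,-1],[0,0,-20,0,0,0,-1],[0,0,-14,0,0,0,-1],[0,0,-4,0,0,0,-1],[0,0,0,0,0,0,-1]]]'

```text
clock: 4.95
ee_pos: [517.9, 195.5, 167.3]
eef_rot: [-0.0, 0.996, -0.085, -0.0]
force: [-1.0, 0.9, -0.0]
opening: 85.4
```

```bash
python3 - <<'E'
from h import *
S=arm.grab_frame("scene")
cv2.imwrite("pics/a2.png",cv2.resize(S[120:260,230:350],None,fx=4,fy=4,interpolation=2))
o=arm.get_obs();print(o["ee_pos"],o["eef_rot"],o["force"])
E
```

```text
[518.20245906 195.68221975 167.78276534] [-1.61084752e-04  9.96341640e-01 -8.54587967e-02  3.24462542e-04] [-0.509318   -0.46696344 -0.12990797]
```

View pics/a2.png

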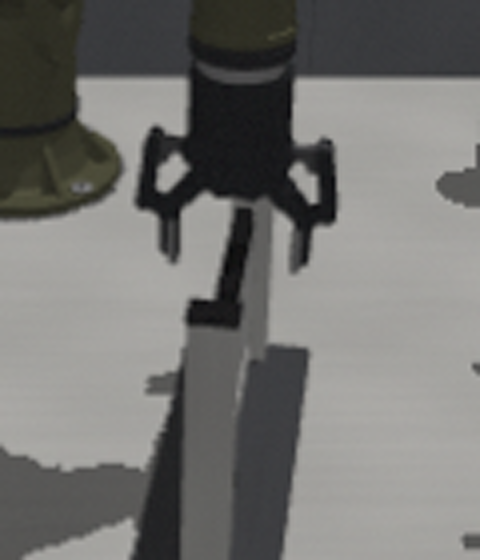

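The fingers straddle the bar, tips at (172,255) and (297,265) in the crop with the bar between them near (238,245). Closing.

Emit:
play_rows --deltas '[[[0,0,-1,0,0,0,1],[0,0,0,0,0,0,1],[0,0,0,0,0,0,1],[0,0,0,0,0,0,1],[0,0,0,0,0,0,1],[0,0,0,0,0,0,1],[0,0,0,0,0,0,1],[0,0,0,0,0,0,1]]]' --force 60

```text
clock: 6.0
ee_pos: [518.1, 196.5, 166.6]
eef_rot: [-0.001, 0.996, -0.085, 0.0]
force: [2.8, 4.8, 0.4]
opening: 15.1
```

Emit:
play_rows --deltas '[[[0,0,6,0,0,0,1],[0,0,14,0,0,0,1],[0,0,14,0,0,0,1],[0,0,14,0,0,0,1],[0,0,14,0,0,0,1],[0,0,14,0,0,0,1],[0,0,10,0,0,0,1],[0,0,8,0,0,0,1],[0,0,0,0,0,0,1]]]'

```text
clock: 7.12
ee_pos: [518.1, 196.4, 259.8]
eef_rot: [-0.001, 0.996, -0.085, 0.0]
force: [3.9, 5.2, -3.7]
opening: 15.3
```

Emit:
play_rows --deltas '[[[0,0,8,0,0,0,1],[0,0,5,0,0,0,1],[0,0,4,0,0,0,1],[0,0,2,0,0,0,1],[0,0,0,0,0,0,1]]]'

```text
clock: 7.75
ee_pos: [518.0, 196.5, 277.8]
eef_rot: [-0.001, 0.996, -0.085, -0.0]
force: [5.4, 6.4, -8.3]
opening: 15.2
```

```bash
python3 - <<'E'
from h import *
S=arm.grab_frame("scene")
cv2.imwrite("pics/a3.png",cv2.resize(S[100:260,230:350],None,fx=3.7,fy=3.7,interpolation=2))
o=arm.get_obs();print(o["ee_pos"],o["force"])
E
```

```text
[518.02950029 196.44792915 277.7722835 ] [ 5.74734852  6.37107846 -8.98270189]
```

View pics/a3.png

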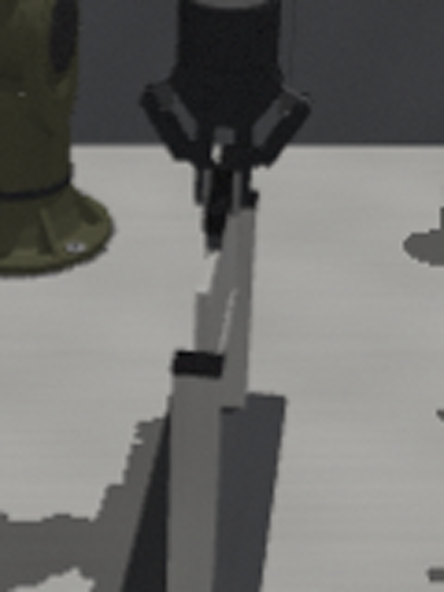

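The sash has come up with the bar, whose near end is at crop (212,235). I'll keep going in small steps until it meets the stop.

Emit:
play_rows --deltas '[[[0,0,2,0,0,0,1],[0,0,2,0,0,0,1],[0,0,0,0,0,0,1]]]'

```text
clock: 8.18
ee_pos: [518.0, 196.4, 280.0]
eef_rot: [-0.001, 0.996, -0.085, -0.001]
force: [8.4, 8.1, -17.3]
opening: 15.2
```

Emit:
play_rows --deltas '[[[0,0,2,0,0,0,1],[0,0,1,0,0,0,1],[0,0,0,0,0,0,1]]]'

```text
clock: 8.55
ee_pos: [517.9, 196.4, 280.1]
eef_rot: [-0.001, 0.996, -0.085, -0.002]
force: [13.8, 10.2, -30.9]
opening: 15.3
```

Emit:
play_rows --deltas '[[[0,0,-3,0,0,0,1],[0,0,0,0,0,0,1],[0,0,0,0,0,0,-1],[0,0,0,0,0,0,-1],[0,0,0,0,0,0,-1],[0,0,0,0,0,0,-1],[0,0,0,0,0,0,-1],[0,0,0,0,0,0,-1]]]'

```text
clock: 9.55
ee_pos: [517.9, 195.4, 283.4]
eef_rot: [0.0, 0.996, -0.085, 0.0]
force: [0.3, -0.3, 0.4]
opening: 85.4
```

```bash
python3 - <<'E'
from h import *
S=arm.grab_frame("scene")
cv2.imwrite("pics/a4.png",cv2.resize(S[100:260,230:350],None,fx=3.7,fy=3.7,interpolation=2))
o=arm.get_obs();print(o["ee_pos"],o["force"],o["opening"],o["joint_pos"])
E
```

```text
[517.85982249 195.4436909  283.38289   ] [ 0.11699877 -0.19465621  1.28075482] 85.48426855697836 [ 0.31722672  0.16007188 -0.80686958  1.59098672  0.11644456  1.44033159
 -2.2404302 ]
```

View pics/a4.png

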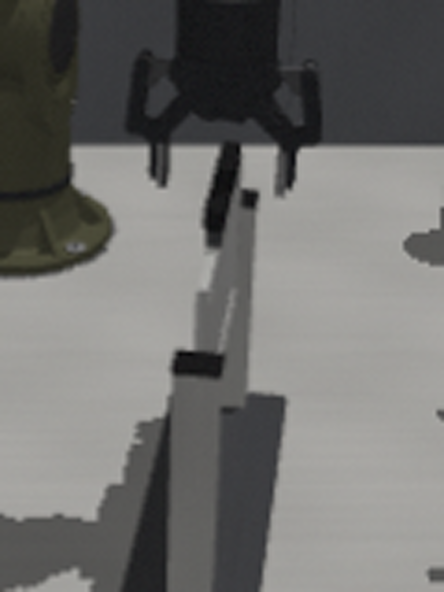

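Emit:
play_rows --deltas '[[[0,0,25,0,0,0,-1],[0,0,30,0,0,0,-1],[0,-5,30,0,0,0,-1],[-1,-35,0,0,0,0,-1],[-2,-42,0,0,0,0,-1],[-2,-42,0,0,0,0,-1],[-2,-42,0,0,0,0,-1],[-2,-42,-20,0,0,0,-1],[-2,-42,-30,0,0,0,-1],[-3,-42,-30,0,0,0,-1],[-3,-35,-30,0,0,0,-1],[-2,-20,-20,0,0,0,-1]]]'

```text
clock: 11.1
ee_pos: [497.7, -153.8, 236.7]
eef_rot: [0.0, 0.996, -0.087, -0.001]
force: [0.5, 0.2, 0.5]
opening: 85.7
```

Emit:
play_rows --deltas '[[[0,0,-10,0,0,0,-1],[0,0,0,0,0,0,-1]]]'

```text
clock: 11.35
ee_pos: [498.9, -150.1, 228.1]
eef_rot: [-0.0, 0.996, -0.085, -0.0]
force: [0.2, 0.1, 0.9]
opening: 85.6
```

```bash
python3 - <<'E'
from h import *
S=arm.grab_frame("scene");r=arm.search_frame("scene","sash_handle");print([(q["score"],c2w("scene",q["xyz"]).round()) for q in r])
cv2.imwrite("pics/b1.png",cv2.resize(S[100:260,120:320],None,fx=4,fy=3.7,interpolation=2))
o=arm.get_obs();print(o["clock"],o["ee_pos"],o["eef_rot"],o["force"],o["opening"],o["joint_pos"])
E
```

```text
[(0.84, array([542., 194., 256.]))]
11.45 [ 499.73231644 -150.03795762  229.38395128] [ 5.62074618e-05  9.96439760e-01 -8.43042629e-02  7.69973957e-04] [ 0.50074172  0.58677787 -0.22405387] 85.51107415168951 [ 0.72516422  0.07372686 -0.5050361   1.75519583  0.03669254  1.32046667
 -1.52736466]
```

View pics/b1.png

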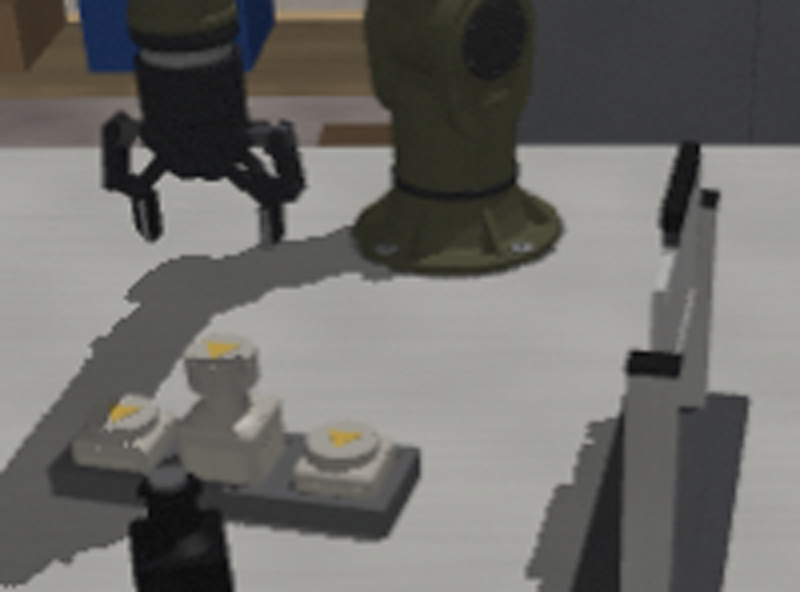

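Emit:
play_rows --deltas '[[[-1,-4.5,-20,0,0,0,-1],[0,0,-30,0,0,0,-1],[0,0,-20,0,0,0,-1],[0,0,-10,0,0,0,-1],[0,0,0,0,0,0,-1]]]'

```text
clock: 12.08
ee_pos: [498.2, -155.4, 148.7]
eef_rot: [-0.0, 0.996, -0.085, 0.0]
force: [0.8, -0.5, -0.5]
opening: 85.6
```

```bash
python3 - <<'E'
from h import *
S=arm.grab_frame("scene");
cv2.imwrite("pics/b2.png",cv2.resize(S[150:250,120:240],None,fx=6,fy=6,interpolation=2))
o=arm.get_obs();print(o["clock"],o["ee_pos"],o["eef_rot"],o["force"])
E
```

```text
12.125 [ 498.52824482 -155.69421591  149.22302628] [ 1.46816316e-04  9.96372369e-01 -8.50984473e-02  5.78327798e-04] [ 0.00883921  0.41569364 -0.44895097]
```

View pics/b2.png

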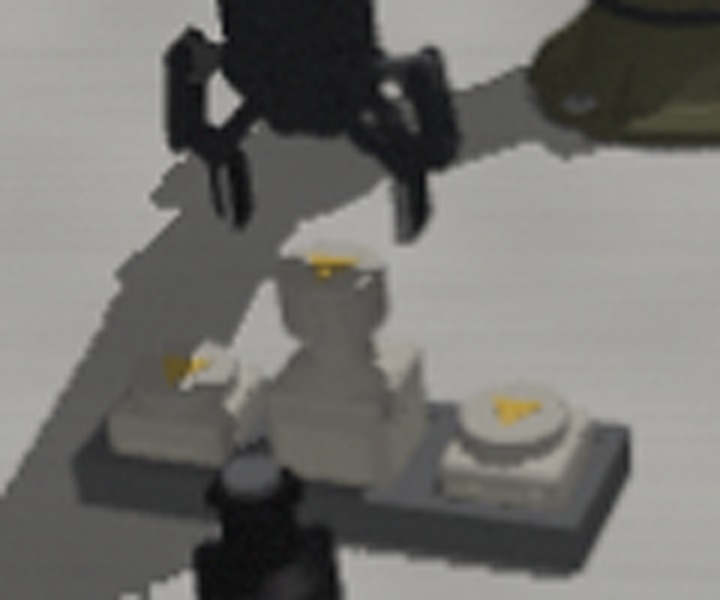

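The tips at crop (240,225) and (408,238) straddle the white cap, whose centre is at about (330,262). They are centred on it, so I descend.

Emit:
play_rows --deltas '[[[0.5,1,-16,0,0,0,-1],[0,0,-16,0,0,0,-1],[0,0,-10,0,0,0,-1],[0,0,-4,0,0,0,-1],[0,0,0,0,0,0,-1]]]'

```text
clock: 12.75
ee_pos: [498.2, -155.0, 102.0]
eef_rot: [-0.0, 0.996, -0.085, -0.0]
force: [-0.2, -0.8, -0.0]
opening: 85.3
```

Emit:
play_rows --deltas '[[[0,0,0,0,0,0,-0.2],[0,0,0,0,0,0,0.2],[0,0,0,0,0,0,1],[0,0,0,0,0,0,1],[0,0,0,0,0,0,1],[0,0,0,0,0,0,1]]]' --force 60

```text
clock: 13.5
ee_pos: [498.7, -155.0, 102.6]
eef_rot: [0.0, 0.996, -0.085, 0.0]
force: [-0.2, 0.4, 3.9]
opening: 54.6
```

Emit:
play_rows --deltas '[[[0,0,-2,0,0,0,1],[0,0,-2,0,0,0,1],[0,0,-1.5,0,0,0,1],[0,0,0,0,0,0,1],[0,0,0,0,0,0,1]]]' --force 70

```text
clock: 14.12
ee_pos: [498.8, -155.0, 97.5]
eef_rot: [0.0, 0.996, -0.085, 0.0]
force: [-1.2, 1.0, 7.3]
opening: 53.8
```

Emit:
play_rows --deltas '[[[0,0,-1,0,0,0,1],[0,0,-1,0,0,0,1],[0,0,0,0,0,0,1],[0,0,0,0,0,0,1]]]'

```text
clock: 14.62
ee_pos: [499.0, -155.1, 97.2]
eef_rot: [0.0, 0.996, -0.085, 0.0]
force: [-5.7, 1.9, 19.1]
opening: 53.8
```

Emit:
play_rows --deltas '[[[0,0,0.6,0,0,0.05,1],[0,0,0,0,0,0.1,1],[0,0,0,0,0,0.1,1],[0,0,0,0,0,0.1,1],[0,0,0,0,0,0,1]]]' --force 80

```text
clock: 15.25
ee_pos: [500.1, -155.6, 97.3]
eef_rot: [0.001, 0.996, 0.09, 0.002]
force: [-0.0, 0.7, 12.4]
opening: 53.8
```

```bash
python3 - <<'E'
from h import *
o=arm.get_obs();print(o["ee_pos"],o["eef_rot"],o["force"],o["torque"],o["opening"])
S=arm.grab_frame("scene");
cv2.imwrite("pics/b3.png",cv2.resize(S[150:250,120:240],None,fx=6,fy=6,interpolation=2))
E
```

```text
[ 500.14796628 -155.55046995   97.28450349] [9.30288806e-04 9.95966512e-01 8.97037691e-02 1.75345379e-03] [-0.01807572  0.67888638 12.4406221 ] [0.22779101 0.1041618  0.05489028] 53.755989414671156
```

View pics/b3.png

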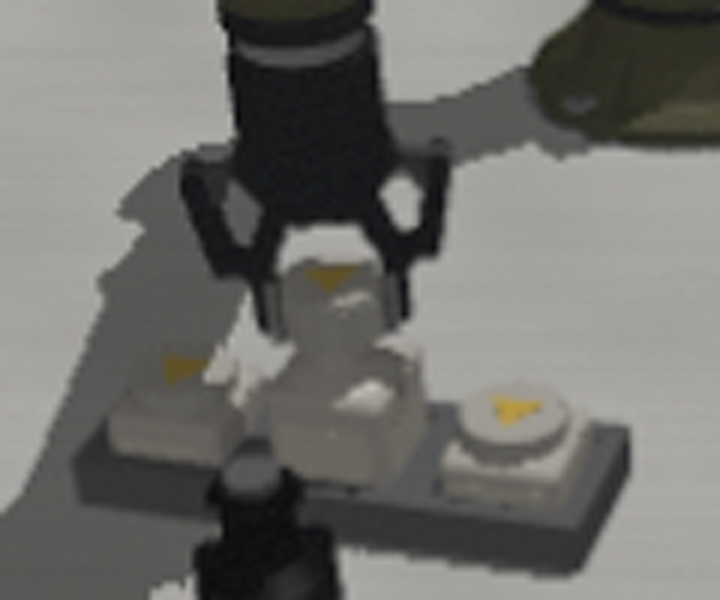

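The cap turns with the gripper: the arrow at crop (330,278) has rotated, and torque is low. Continuing to about 61°.

Emit:
play_rows --deltas '[[[0,0,0,0,0,0.1,1],[0,0,0,0,0,0.1,1],[0,0,0,0,0,0.1,1],[0,0,0,0,0,0.1,1],[0,0,0,0,0,0.1,1],[0,0,0,0,0,0.1,1],[0,0,0,0,0,0.1,1],[0,0,0,0,0,0.03,1],[0,0,0,0,0,0,1]]]'

```text
clock: 16.42
ee_pos: [500.2, -155.5, 97.3]
eef_rot: [0.001, 0.898, 0.439, 0.001]
force: [0.5, -0.0, 12.0]
opening: 54.0
```

```bash
python3 - <<'E'
from h import *
o=arm.get_obs();print(o["ee_pos"],o["eef_rot"],o["force"],o["torque"],o["opening"])
S=arm.grab_frame("scene");
cv2.imwrite("pics/b4.png",cv2.resize(S[150:250,120:240],None,fx=6,fy=6,interpolation=2))
E
```

```text
[ 500.22427561 -155.48257241   97.29449892] [0.00149546 0.89849016 0.43898893 0.00138494] [ 0.51214667 -0.02389637 12.03159462] [ 0.25399975  0.17183372 -0.00165904] 53.95232058693641
```

View pics/b4.png

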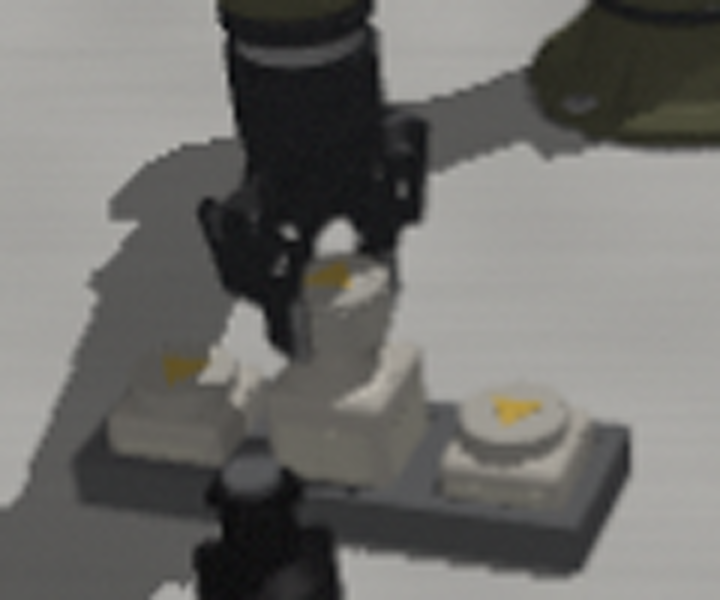

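Emit:
play_rows --deltas '[[[0,0,2,0,0,0,1],[0,0,3,0,0,0,1],[0,0,4,0,0,0,1],[0,0,4,0,0,0,1],[0,0,0,0,0,0,1]]]'

```text
clock: 17.1
ee_pos: [498.2, -155.3, 108.2]
eef_rot: [0.0, 0.899, 0.439, -0.0]
force: [2.4, -1.1, 0.6]
opening: 53.7
```

```bash
python3 - <<'E'
from h import *
o=arm.get_obs();print(o["ee_pos"],o["eef_rot"],o["force"],o["torque"],o["opening"])
S=arm.grab_frame("scene");
cv2.imwrite("pics/b5.png",cv2.resize(S[150:250,120:240],None,fx=6,fy=6,interpolation=2))
E
```

```text
[ 498.17210894 -155.25035445  108.17445432] [ 7.72603434e-05  8.98567426e-01  4.38835468e-01 -8.57021295e-05] [ 2.40741766 -1.10176945  0.62667599] [-0.14231906 -0.39915343 -0.02518002] 53.69535020381268
```

View pics/b5.png

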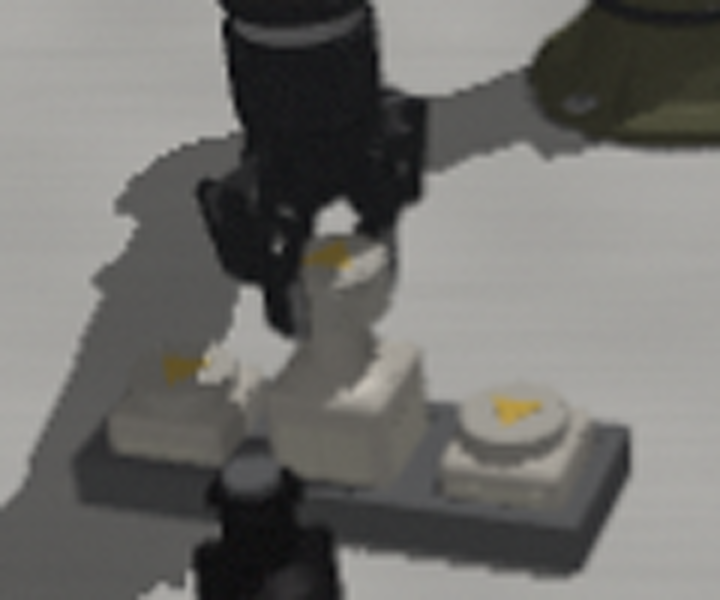

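The cap is free and the jar stayed seated. Lifting straight up slowly.

Emit:
play_rows --deltas '[[[1,-0.5,4,0,0,0,1],[0,0,5,0,0,0,1],[0,0,6,0,0,0,1],[0,0,8,0,0,0,1],[0,0,10,0,0,0,1],[0,0,10,0,0,0,1],[0,0,10,0,0,0,1],[0,0,10,0,0,0,1],[0,0,9,0,0,0,1],[0,0,6,0,0,0,1],[0,0,3,0,0,0,1],[0,0,0,0,0,0,1]]]'

```text
clock: 18.65
ee_pos: [499.3, -155.5, 189.5]
eef_rot: [0.0, 0.899, 0.439, -0.0]
force: [-0.7, 0.9, 0.3]
opening: 54.1
```

```bash
python3 - <<'E'
from h import *
o=arm.get_obs();print(o["clock"],o["ee_pos"],o["eef_rot"],o["force"],o["torque"],o["opening"])
S=arm.grab_frame("scene");T=arm.grab_frame("top")
for c in("scene","top"):
  for t in("cap_center","seal","sash_handle","short_a","jar_mouth"):
    print(c,t,[(round(q["score"],2),c2w(c,q["xyz"]).round().tolist()) for q in arm.search_frame(c,t)])
cv2.imwrite("pics/b6.png",cv2.resize(S[100:260,120:320],None,fx=4,fy=3.7,interpolation=2))
cv2.imwrite("pics/b6t.png",cv2.resize(T[110:290,70:420],None,fx=2.28,fy=2.28,interpolation=2))
E
```

```text
18.65 [ 499.3446875  -155.51841152  189.47365911] [ 4.50349790e-05  8.98520072e-01  4.38932431e-01 -9.07829002e-06] [-0.70988205  0.93950814  0.34604113] [-2.37805437e-02  4.74225421e-05  5.14606554e-02] 54.05713507860746
scene cap_center [(0.54, [516.0, -145.0, 225.0])]
scene seal [(0.54, [668.0, -166.0, 129.0]), (0.53, [507.0, -147.0, 140.0])]
scene sash_handle [(0.89, [541.0, 195.0, 257.0])]
scene short_a [(0.92, [502.0, -240.0, 50.0]), (0.64, [543.0, -62.0, 49.0])]
scene jar_mouth [(0.85, [691.0, -160.0, 73.0]), (0.79, [521.0, -151.0, 80.0])]
top cap_center [(0.61, [503.0, -131.0, 230.0])]
top seal [(0.64, [665.0, -160.0, 134.0])]
top sash_handle [(0.73, [510.0, 194.0, 271.0])]
top short_a [(0.87, [517.0, -57.0, 68.0]), (0.6, [463.0, -244.0, 66.0])]
top jar_mouth [(0.85, [658.0, -154.0, 77.0]), (0.69, [490.0, -138.0, 83.0])]
```

View pics/b6.png

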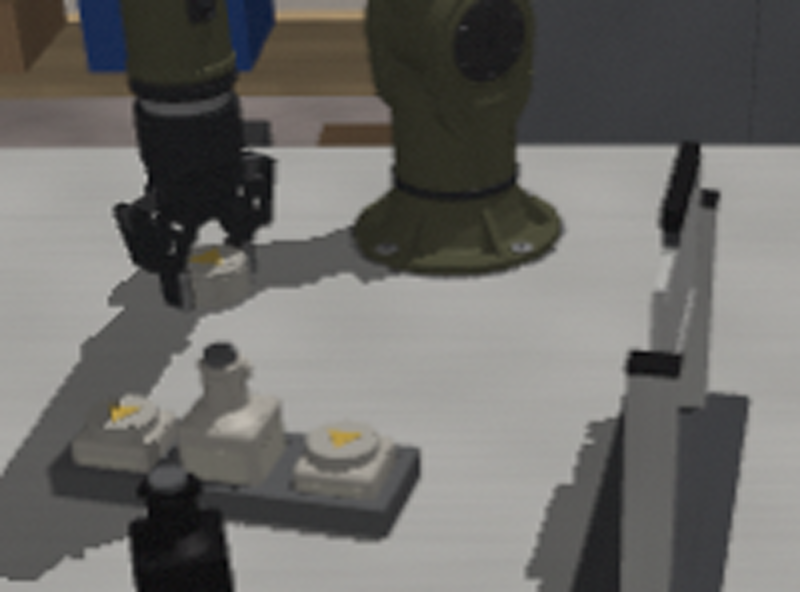

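View pics/b6t.png

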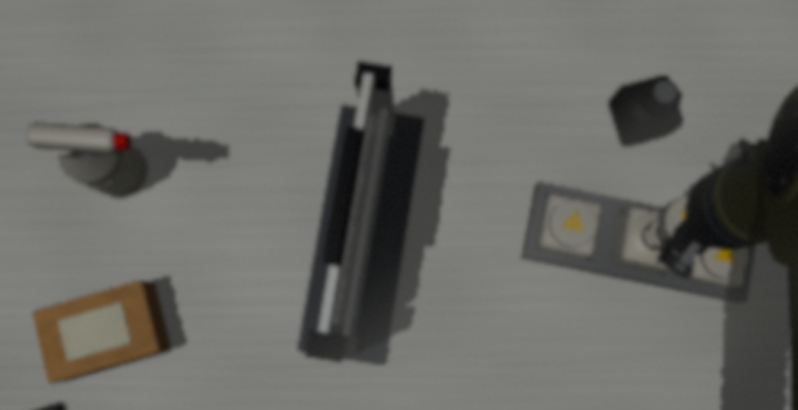

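```bash
python3 - <<'E'
from h import *
c,s=np.cos(.173),np.sin(.173)
for z in(290,300,310): print(z,w2p("scene",[[518+q*c,194.5-q*s,z] for q in(-65,65)]).round(1).tolist(),w2p("top",[[518+q*c,194.5-q*s,z] for q in(-65,65)]).round(1).tolist())
S=arm.grab_frame("scene")
a=cv2.resize(S[150:200,145:205],None,fx=10,fy=10,interpolation=2)
th=np.linspace(0,2*np.pi,60)
for zc in(210,212): 
  for dz in(-15,15):
    p=w2p("scene",[[499.3+28*np.cos(t),-155.5+28*np.sin(t),zc+dz] for t in th]);
    if zc==212: cv2.polylines(a,[(((p-[145,150])+.5)*10).astype(np.int32)],True,(0,0,255),1)
b=cv2.resize(S[125:175,275:305],None,fx=6.6,fy=10,interpolation=2)[:,:198]
cv2.imwrite("pics/b7.png",np.hstack([a,b]))
T=arm.grab_frame("top");cv2.imwrite("pics/b7t.png",np.clip(cv2.resize(T[130:275,195:265],None,fx=4,fy=4,interpolation=0)*1.8,0,255).astype('uint8'))
E
```

```text
290 [[291.2, 144.2], [286.1, 163.4]] [[215.6, 226.2], [226.1, 167.2]]
300 [[291.3, 141.2], [286.2, 160.1]] [[215.2, 225.9], [225.8, 166.1]]
310 [[291.4, 138.1], [286.4, 156.8]] [[214.8, 225.5], [225.5, 165.0]]
```

View pics/b7.png

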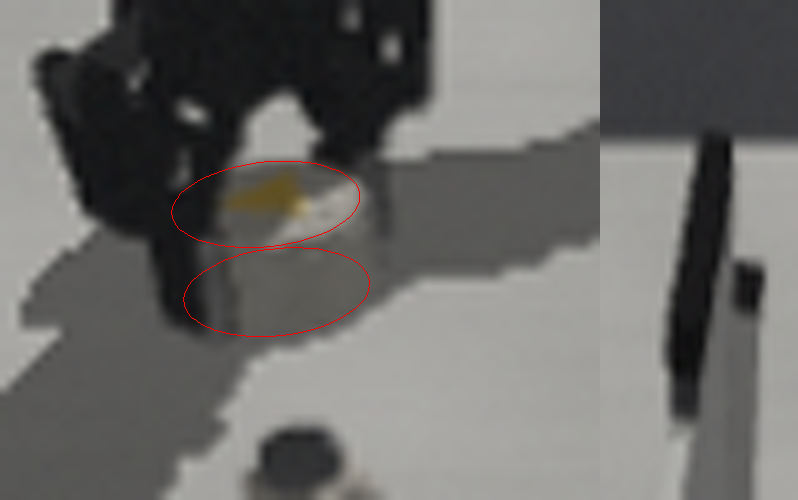

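View pics/b7t.png

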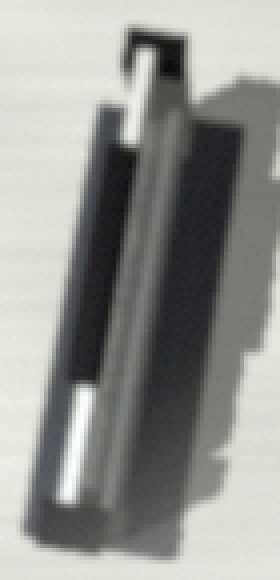

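The bar's top lies at z ≈ 310 in both views, which is the expected height fully up. The cap is held level at about z = 210. The jar sits open in its socket, with its dark mouth at crop (220,355), and the neighbours are unmoved. Handing in.

```bash
python3 -c "
from rig import arm
print(arm.hand_in()); o=arm.get_obs(); print(o['clock'],o['ee_pos'],o['opening'])"
```

```text
the job is handed in; nothing more can be done
None
the job is handed in; nothing more can be done
```

I raised the sash to its stop and left it up. Then I gripped the tall white jar's cap, pressed it about 5.4 mm to its lower stop, turned it about 62° counter-clockwise, and lifted it straight up. I handed in at about 19 s, still holding the cap over the jar.

**Sash:** at the stop the upward travel stalled and the wrist force rose to about 33 N in total. In the last pictures the bar's top fits z ≈ 310 mm in both cameras, the value expected for fully up.

**Cap and jar:** the tool is vertical, the cap looks level, and its centre is at about z = 210 mm, 8 cm above the mouth. The jar looks seated in its socket, and the short jars, spray bottle and carton show no sign of having moved.

**Disagreements:**
- The network put the raised handle lower, at z = 257 and 271 mm. I put this down to it averaging in the visible panel, and relied on the bar's edges instead.
- The network put the cap at z = 225 and 230 mm, while the picture overlay fits about 210 mm. I think it reports the visible top face; for a centre at 210 that face would be at 225.
- The overlay of the cap was about 1 pixel off, or 2–3 mm.

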